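# Fit the keyed spindle in the coil winder

### The arm

A 6-joint arm with a two-finger parallel gripper is mounted at the origin on the work surface. World frame = base frame: x ahead of the robot, y to its left, z up, the work surface at z = 0. Lengths are in mm, angles in rad, forces in N, time in s.
With the tool pointing down it reaches from about 350 to 975 mm from the base axis. Payload 7.1 kg.
Tool frame: the origin (TCP) lies at the very end of the fingers, on their centre line; the grasp point (between the pads) lies 19 mm behind it; z points along the fingers, y is the direction in which the jaws open and shut (so a half turn about z gives the same grasp; the last joint's range is limited). The gripper opens to 88 mm and grips with 3 to 60 N. Pads are 20 mm wide; open, the fingers measure 115 mm over their backs; the gripper's body (75 mm by 178 mm) begins 61 mm behind the grasp point.
Start: joints at [-1.202, 0.423, 1.63, -0, 1.089, -0.019], TCP at [236.361, -578.565, 184.175] pointing down, gripper open.
Joint ranges: [-3, 3], [-0.9, 2.11], [0.09, 2.58], [-1.31, 4.45], [0.11, 2.69], [-2.54, 2.54]. Speed limits (rad/s): [2.39, 2.39, 3.01, 3.14, 3.14, 3.14].

### API

Orientations are given as a rotation vector (axis times angle).
In Python, from workcell import ctrl, imaging gives the robot as it stands. The module is installed in compiled form; this text tells all that it offers.
- The arm moves only by the shell command python3 -m pendant 'ROWS'. ROWS is JSON, a list of rows, each an object with "turn": the turn, a rotation vector about the world's x, y, z in rad, a list of three; "dp": the shift along the world's x, y, z in m, a list of three; "claw": the finger opening in m, from 0 to 0.0878. A call has 1 to 8 rows; each row is the pose to reach, as a shift and turn from the pose commanded when the call began; what a row does not reach only later rows make up. A row lasts 1/10 s, in which the tool goes at most 50 mm and 8.59 degrees, less where a joint would pass 70% of its speed; a pose out of reach is approached as far as the arm can. A call with a gripper value outside its range is refused whole. The fingers move at their own pace and stop on an object; the grip force is fixed at half the most. Time passes only in rows, so rows that repeat a pose let the fingers close. It gives the time, the measured TCP pose, the force and the opening at its end, in the units of the state.
- ctrl.get_obs(): the state, without advancing time (a new reading comes with each control period).
- imaging.get_image(name): name is "scene" or "top"; returns a dict with "pixels" (400x640x3 uint8, blue, green, red), "fov_y" (degrees; the focal length in pixels is half the picture's height over the tangent of half this angle, whatever the lens; pixels are square), "cx", "cy" (the principal point, pixels), "k1" (the pictures are not rectified: a ray, as slopes to the right and down, at radius r is drawn at 1 + k1 r^2 times it, then the intrinsics apply), "xyz" and "rotation" of the camera in the world. Camera axes: x right, y up, looking along -z (the intrinsics and any distortion apply to the point x, -y, -z); pixel columns grow to the right and rows downward; lengths in mm; the calibration is good to about 2 mm. A picture is of the moment at which its call begins. There is no depth.
- ctrl.close_job(): hands the job in, once; it reports no verdict.
The state is a dict: "t": time; "qpos": joint angles; "qvel": joint speeds; "joint_torque": joint torques, N m; "ee_pos": TCP position; "orientation": TCP orientation; "ft_force": force on the tool from outside, world axes, zero at the start; "moment": the same for the moment, N m; "width": finger opening in mm.
Only numpy, scipy, OpenCV 4.12 (cv2) and the standard library are available. Lean on these libraries where they do the work, as an engineer would, in place of code of your own. Each camera call takes 0.05 s, during which the arm holds its last target.

### The job

Lift the coil winder's clear guard by its handle right back until it rests gently on its stop, and leave it open. Then take the blue keyed spindle out of its stand, push its shaft down into the hub, turning it until the key slips into the keyway, and keep pushing against the ejector spring until the flange is flush on the hub. Finish while still gripping the spindle and holding it fully home, and leave the other spindles and the things on the bench where they are.

Things in the scene. Friction and masses are not known exactly. Their poses are not given: they have to be found in the camera images.
- guard (a joint): clear guard with orange rim over the coil winder's hub, 150 mm wide, reaching 150 mm from its hinge towards the robot side. 0 rad = closed (level), 1.75 = fully open, 10 degrees past upright on a stop in the hinge. Starts ajar at 0 to 0.25. Stiff hinge: stays where it is left; about 3 N at the handle moves it
- guard_hinge (a point): middle of the guard's hinge line, 115 mm above the bench and 80 mm behind the hub's axis. Axes fixed to the guard: y along the hinge, -x along the guard to its front edge, z out of the guard's top face; rising from closed to open turns it positively about y
- guard_handle (a point): middle of the guard's black round bar handle: bar 10 mm thick and 90 mm long along the hinge direction, 35 mm off the guard's top face (a 28 mm gap beneath it), 135 mm from the hinge line and 15 mm from the guard's front edge. Axes as guard_hinge
- winder: coil winder, fixed: grey case 50 mm high with the steel hub upright on it. Origin on the hub's axis at bench height; the case reaches 100 mm to -x, 130 mm to +x, 100 mm to each side in y; guard hinge at x +80 mm, two 12 mm posts, 113 mm high, at x -62, y +/-65 mm, for the closed guard
- hub_mouth (a point): centre of the bore at the hub's top face, 95 mm above the bench; z up, +x along the keyway. Hub 48 mm across, 45 mm high; bore 18.4 mm in diameter, keyway 6.2 mm wide, reaching 13.2 mm from the axis, both full height; yellow marks on its top face, side and foot in line with the keyway. Braked: turning the hub takes 0.5 N m
- ejector (a joint): spring plunger in the bore, its top 28 mm below the mouth at 0, value = m pressed down (up to 0.014); it pushes up with 3 N at 0 and 8 N at 0.010, which is its value when the spindle is fully home, so a spindle that is not held down is pushed back up by 10 mm
- spindle: blue-gripped keyed spindle, about 0.12 kg, upright in one of the stand's holes, its flange on the stand's top. Origin: centre of the flange's underside; z up, +x towards the key. Flange 40 mm wide, 5 mm thick; above it the flat blue grip, 34 mm along x, 14 mm along y, from z 5 to 37 mm, to be pinched across y. Yellow marks on grip top and flange rim show the key side
- spindle_tip (a point): lower end of the spindle's shaft: steel, 16 mm in diameter, 38 mm long below the flange, tapered tip. Brass key 5 mm wide, reaching 12 mm from the axis, runs from the flange down to 10 mm above this tip: those plain 10 mm enter the bore before the key meets the hub. Axes as spindle
- stand: plywood stand, 70 x 250 x 55 mm high, fixed; three 28 mm holes at y -80, 0 and +80 mm of its centre; origin: centre of its underside
- red_spindle: like the spindle in outline, red grip, thinner shaft without key; stands in the stand; bystander
- black_spindle: like the spindle in outline, black grip, thicker shaft without key; stands in the stand; bystander
- mug: white mug, 76 mm wide, 90 mm high; bystander
- flux_bottle: white bottle with red cap, 48 mm wide, 110 mm high; bystander
- screwdriver: screwdriver lying on the bench; bystander
- wire_spool: copper wire spool, 56 mm wide, 40 mm high; bystander
There are look-alikes about, which are no part of the job. What is shaped like the spindle but green is not meant.

How it is judged (in metres and radians):
On the way, in this order (a step that is already met when the one before it is completed fails the run):
1. the guard is fully open on its stop (value of joint guard above 1.68 rad), for 0.2 s.
2. the blue spindle is lifted out of the stand (height (world z) of spindle above 0.115 m and contact force between the fingers and spindle above 1 N), for 0.1 s.
At the end, for the whole second after the job is handed in: Blue spindle's flange flush on the hub (2 mm), shaft in the bore (3 mm, 0.06 rad), key in the keyway (0.3 rad), ejector pressed over 7.5 mm, spindle still held by the fingers (over 2 N), guard still open (over 1.65 rad) (z of spindle in the frame of hub_mouth between -0.003 and 0.002 m and horizontal distance between spindle and hub_mouth below 0.003 m and angle between the z axis of spindle and the z axis of hub_mouth, either way round below 0.06 rad and angle between the x axis of spindle and the x axis of hub_mouth, either way round below 0.3 rad and value of joint ejector above 0.0075 m and contact force between the fingers and spindle above 2 N and value of joint guard above 1.65 rad); the arm keeps its last pose, push and grip.
It fails at once if the guard is slammed onto its stop (faster than 1.8 rad/s in the last 0.35 rad) (value of joint guard above 1.4 rad and velocity of joint guard above 1.8 rad/s).
It fails at once if another spindle or a thing on the bench is moved by more than 25 mm (distance of any of red_spindle, black_spindle, mug, flux_bottle, screwdriver, wire_spool from where it was at the start of the episode above 0.025 m).
It also fails if it takes over 59 s, if anything falls off the work surface, if the arm or the gripper's body presses on something with over 40 N, if the wrist force passes 120 N, or if a joint passes its speed limit or range.

## Working session

There is one attempt and no reset: what is moved stays moved. The work goes in short steps, Python scripts to look and compute and a shell command to move; the robot and the scene stay as the last step left them, time stands still between calls to the robot, and variables do not carry over. Pictures are saved under pics/ and viewed, and the job is handed in when it is done.

```bash
mkdir -p pics; cat > h.py <<'E'
import numpy as np, cv2
from workcell import ctrl, imaging
def grab(n):
    return imaging.get_image(n)
def cam(im):
    H=im["pixels"].shape[0]; f=H/2/np.tan(np.radians(im["fov_y"])/2)
    K=np.array([[f,0,im["cx"]],[0,f,im["cy"]],[0,0,1.]])
    return K,np.array([im["k1"],0,0,0,0.]),np.array(im["xyz"],float),np.array(im["rotation"],float)
def Rm(r): return r if r.shape==(3,3) else cv2.Rodrigues(r)[0]
def ray(im,uv):
    K,D,c,R=cam(im); R=Rm(R)
    p=cv2.undistortPoints(np.array(uv,float).reshape(-1,1,2),K,D).reshape(-1,2)
    d=np.c_[p[:,0],-p[:,1],-np.ones(len(p))]@R.T
    return c,d
def onz(im,uv,z):
    c,d=ray(im,uv); t=(z-c[2])/d[:,2]; return c+d*t[:,None]
def proj(im,P):
    K,D,c,R=cam(im); R=Rm(R)
    q=(np.array(P,float).reshape(-1,3)-c)@R; q=q*[1,-1,-1]
    return cv2.projectPoints(q.reshape(-1,1,3),np.zeros(3),np.zeros(3),K,D)[0].reshape(-1,2)
def crop(px,x0,y0,x1,y1,s,name):
    cv2.imwrite(name,cv2.resize(px[y0:y1,x0:x1],None,fx=s,fy=s,interpolation=cv2.INTER_CUBIC))
E
python3 - <<'E'
from h import *
for n in("scene","top"):
    im=grab(n); cv2.imwrite(f"pics/{n}0.png",im["pixels"]); np.save(f"{n}0.npy",im,allow_pickle=True)
    print(n,{k:v for k,v in im.items() if k!="pixels"})
print(ctrl.get_obs())
E
```

```text
scene {'fov_y': 57.10741768720941, 'cx': 320.1609925309283, 'cy': 201.69391780163917, 'k1': -0.051572403115507585, 'xyz': array([1042.36178633, -566.21357351,  681.40941049]), 'rotation': array([0.89311775, 0.34965482, 0.66216903])}
top {'fov_y': 49.45670681256164, 'cx': 313.3512811540884, 'cy': 198.7106883137374, 'k1': -0.030394645593044858, 'xyz': array([ 468.88282611,   13.75919356, 1445.89495106]), 'rotation': array([ 0.03991948, -0.04037721, -1.55340662])}
{'t': 0.1, 'qpos': array([-1.20199435e+00,  4.23754773e-01,  1.63060897e+00, -9.69180864e-06,
        1.08858212e+00, -1.90246608e-02]), 'qvel': array([-0.00064622, -0.00223839, -0.00318328, -0.00112787, -0.00192365,
       -0.00010208]), 'joint_torque': array([ 1.81183377e-04, -5.45615029e+01, -2.74325699e+01,  6.45494903e-02,
        1.87718763e-02, -2.91656261e-05]), 'ee_pos': array([ 236.16948118, -578.0677968 ,  183.48729184]), 'orientation': array([-3.08140432e+00, -6.05136380e-01,  3.82970270e-04]), 'ft_force': array([-0.24833491,  0.20008348,  0.96176712]), 'moment': array([-0.08769921,  0.04365143, -0.01569416]), 'width': 87.93534811684454}
```

View pics/scene0.png

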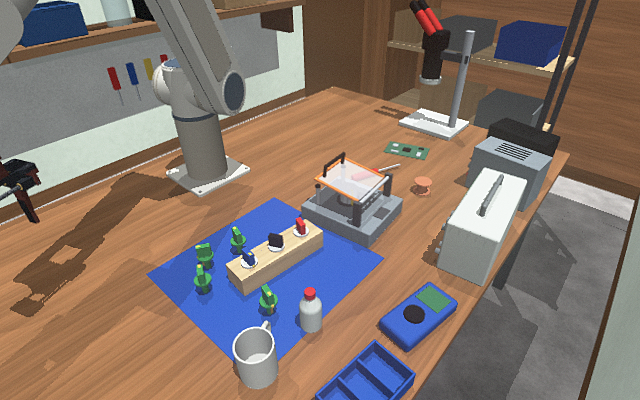

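View pics/top0.png

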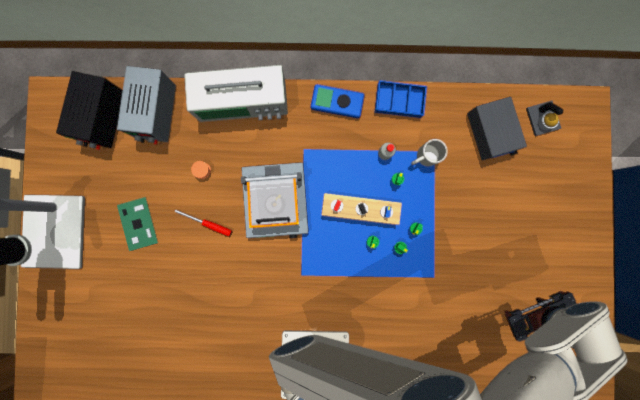

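```bash
python3 - <<'E'
from h import *
t=np.load("top0.npy",allow_pickle=True).item()["pixels"]; s=np.load("scene0.npy",allow_pickle=True).item()["pixels"]
crop(t,230,150,320,250,6,"pics/tw.png")
crop(t,315,180,410,235,8,"pics/ts.png")
a=cv2.resize(s[140:245,290:410],None,fx=5,fy=5,interpolation=cv2.INTER_CUBIC); cv2.imwrite("pics/sw.png",a)
crop(s,220,205,330,295,6,"pics/ss.png")
E
```

```text
(no output)
```

View pics/tw.png

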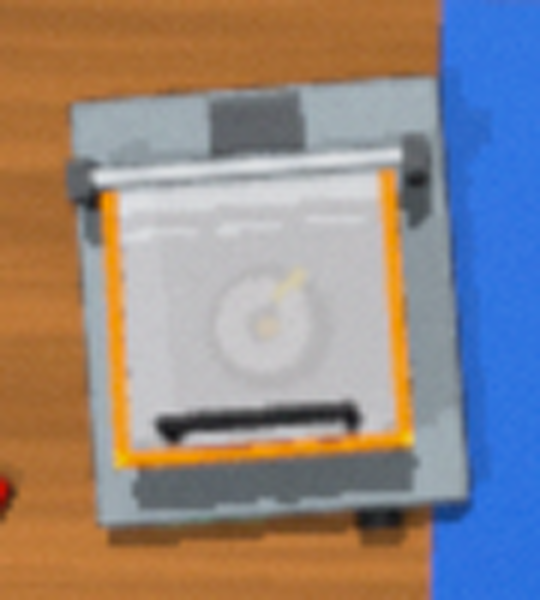

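View pics/ts.png

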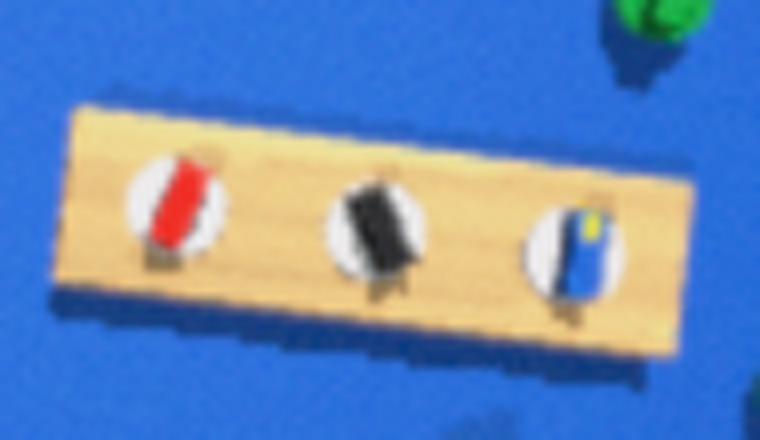

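View pics/sw.png

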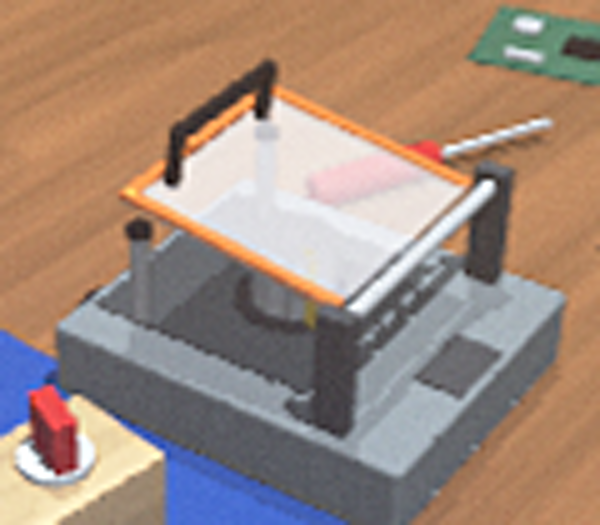

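View pics/ss.png

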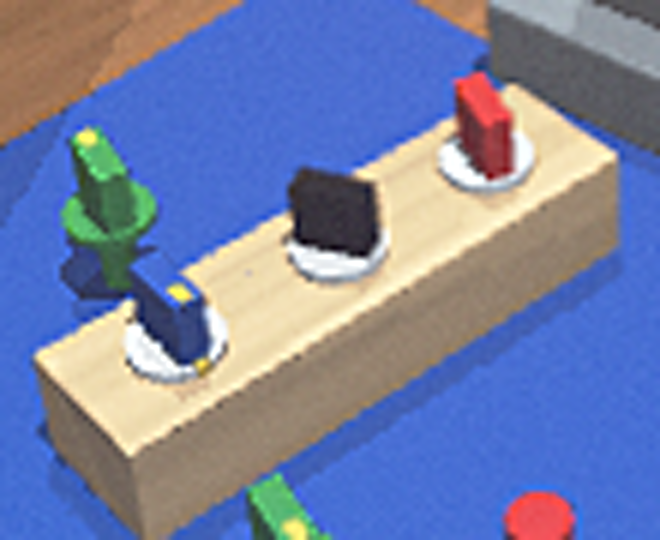

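```bash
cat >> h.py <<'E'
def cp(pts,x0,y0,s): return (np.array(pts,float)+.5)/s-.5+[x0,y0]
E
python3 - <<'E'
from h import *
t=np.load("top0.npy",allow_pickle=True).item(); s=np.load("scene0.npy",allow_pickle=True).item()
np.set_printoptions(precision=1,suppress=True)
print("hub",onz(t,cp([[266,325],[299,274]],230,150,6),95))
print("case corners 50",onz(t,cp([[72,104],[438,78],[467,498],[101,523]],230,150,6),50))
print("handle front ends z?",onz(t,cp([[163,420],[352,408]],230,150,6),170))
print("hinge",onz(t,cp([[95,180],[402,155]],230,150,6),115))
px=t["pixels"]; hsv=cv2.cvtColor(px,cv2.COLOR_BGR2HSV)
st=cv2.inRange(hsv,(8,40,120),(30,255,255)); st[:190]=0;st[:, :318]=0;st[230:]=0;st[:,410:]=0
c=max(cv2.findContours(cv2.morphologyEx(st,cv2.MORPH_CLOSE,np.ones((9,9))),0,2)[0],key=cv2.contourArea); 
pts=onz(t,c.reshape(-1,2),55); r=cv2.minAreaRect(pts[:,:2].astype(np.float32)); print("stand",r); print(cv2.boxPoints(r))
# white flanges
w=cv2.inRange(hsv,(0,0,150),(180,60,255))
print("blue flange",onz(t,cp([[574,254]],315,180,8),60), "grip corners z92",onz(t,cp([[575,210],[611,212],[600,301],[560,299]],315,180,8),92), "mark",onz(t,cp([[592,227]],315,180,8),92))
print("scene: grip top",)
print(onz(s,cp([[128,268],[180,318],[205,290],[150,262]],220,205,6),92))
print("scene handle bar ends: ");E
```

```text
hub [[520.4 136.5  95. ]
 [547.2 119.9  95. ]]
case corners 50 [[639.4 247.7  50. ]
 [656.8  50.8  50. ]
 [431.4  31.1  50. ]
 [414.7 226.5  50. ]]
handle front ends z? [[470.1 179.1 170. ]
 [477.6  86.7 170. ]]
hinge [[592.5 224.  115. ]
 [608.   66.8 115. ]]
stand ((510.919189453125, -139.68289184570312), (249.5088653564453, 70.14976501464844), 84.05533599853516)
[[ 463.1 -260.1]
 [ 532.9 -267.4]
 [ 558.7  -19.2]
 [ 489.   -12. ]]
blue flange [[ 503.6 -219.7   60. ]] grip corners z92 [[ 520.  -214.6   92. ]
 [ 519.5 -228.7   92. ]
 [ 484.7 -224.7   92. ]
 [ 485.2 -209.    92. ]] mark [[ 513.5 -221.3   92. ]]
scene: grip top
[[ 487.1 -225.8   92. ]
 [ 523.6 -230.2   92. ]
 [ 519.2 -214.1   92. ]
 [ 491.  -218.    92. ]]
scene handle bar ends: bash: warning: here-document at line 18 delimited by end-of-file (wanted `E')
Traceback (most recent call last):
NameError: name 'E' is not defined
```

```bash
python3 - <<'E'
from h import *
t=np.load("top0.npy",allow_pickle=True).item(); s=np.load("scene0.npy",allow_pickle=True).item()
np.set_printoptions(precision=1,suppress=True)
ps=.0875; X=np.array([np.cos(ps),np.sin(ps),0]); Y=np.array([-X[1],X[0],0]); Z=np.array([0,0,1.])
O=np.array([520.5,137,0]); H=O+80*X+115*Z
def tri(a,b):
    c1,d1=ray(t,[a]);c2,d2=ray(s,[b]); A=np.c_[d1[0],-d2[0]]; q=np.linalg.lstsq(A,c2-c1,rcond=None)[0]
    p,r=c1+d1[0]*q[0],c2+d2[0]*q[1]; return (p+r)/2,np.linalg.norm(p-r)
for a,b in (((163,420),(267,68)),((352,408),(178,135))):
    p,e=tri(cp([a],230,150,6)[0],cp([b],290,140,5)[0]); r=p-H; print(p,e,"x,y,z in hinge",r@X,r@Y,r@Z,"th",np.arctan2(r[2],-(r@X))-np.arctan2(35,135),np.hypot(r@X,r[2]))
for th in (0,.1,.15,.2,.25,.3):
    Q=[H+135*(-np.cos(th)*X+np.sin(th)*Z)+35*(np.sin(th)*X+np.cos(th)*Z)+k*Y for k in(45,-45)]
    print(th,((proj(t,Q)-[230,150]+.5)*6-.5).ravel(),((proj(s,Q)-[290,140]+.5)*5-.5).ravel(),Q[0])
E
```

```text
[468.6 177.8 169.2] 4.08223417823368 x,y,z in hinge -128.15419132179056 45.21119071935821 54.1765171766649 th 0.14628482163433082 139.13515647288995
[477.3  86.5 168.9] 0.7213681149204936 x,y,z in hinge -127.41758974362033 -46.53857520601926 53.949320000566786 th 0.14684529853647355 138.36824528986807
0 [171.9 437.  352.6 424.3] [259.7  93.6 169.3 159.3] [461.8 177.  150. ]
0.1 [168.  428.6 350.5 415.8] [266.2  75.6 175.3 140.8] [465.9 177.4 163.3]
0.15 [165.9 423.4 349.4 410.5] [270.2  66.9 179.1 132. ] [468.5 177.6 169.8]
0.2 [163.9 417.4 348.2 404.4] [274.7  58.5 183.4 123.5] [471.4 177.9 176.1]
0.25 [161.8 410.7 347.  397.7] [279.7  50.5 188.2 115.3] [474.6 178.1 182.3]
0.3 [159.7 403.4 345.8 390.3] [285.2  42.8 193.5 107.4] [478.1 178.5 188.3]
```

Candidates: the blue one at top (388,212); also shaped alike are red (337,206), black (362,209), and greens (398,180), (416,229), (400,248), (373,243). The crop shows the blue grip with a yellow key mark in the end hole, so that is the spindle. The guard is ajar by about 0.15 rad, with its handle at about (473,132,169). I'll go above the handle first.

```bash
python3 -m pendant '[{"turn":[0,0,0],"dp":[0.05,0.02,0.09],"claw":0.05},{"turn":[0,0,0.15],"dp":[0.25,0.35,0.09],"claw":0.05},{"turn":[0,0,0.3],"dp":[0.25,0.35,0.09],"claw":0.05},{"turn":[0,0,0.45],"dp":[0.25,0.35,0.09],"claw":0.05},{"turn":[0,0,0.6],"dp":[0.25,0.35,0.09],"claw":0.05},{"turn":[0,0,0.75],"dp":[0.25,0.35,0.09],"claw":0.05},{"turn":[0,0,0.9],"dp":[0.25,0.35,0.09],"claw":0.05},{"turn":[0,0,1.0],"dp":[0.25,0.35,0.09],"claw":0.05}]'
```

```text
t: 0.9
ee_pos: [453.1, -277.5, 267.2]
orientation: [-2.409, -2.015, 0.0]
ft_force: [0.3, -0.7, -0.0]
width: 50.1
```

```bash
python3 -m pendant '[{"turn":[0,0,0.15],"dp":[0.02,0.36,0],"claw":0.05},{"turn":[0,0,0.27],"dp":[0.02,0.36,0],"claw":0.05},{"turn":[0,0,0.27],"dp":[0.02,0.36,0],"claw":0.05},{"turn":[0,0,0.27],"dp":[0.02,0.36,0],"claw":0.05},{"turn":[0,0,0.27],"dp":[0.02,0.36,0],"claw":0.05},{"turn":[0,0,0.27],"dp":[0.02,0.36,0],"claw":0.05},{"turn":[0,0,0.27],"dp":[0.02,0.36,0],"claw":0.05},{"turn":[0,0,0.27],"dp":[0.02,0.36,0],"claw":0.05}]'
python3 -m pendant '[{"turn":[0,0,0],"dp":[0,0,0],"claw":0.05},{"turn":[0,0,0],"dp":[0,0,0],"claw":0.05},{"turn":[0,0,0],"dp":[0,0,0],"claw":0.05}]'
python3 -c "
from h import *
o=ctrl.get_obs();r=Rm(o['orientation']);print(o['ee_pos'],np.arctan2(r[1,1],r[0,1]),r[:,2],o['qpos'],o['qvel'])"
```

```text
t: 1.7
ee_pos: [472.2, 84.6, 267.0]
orientation: [-2.117, -2.32, -0.001]
ft_force: [-0.3, 0.1, 1.0]
width: 49.8
t: 2.0
ee_pos: [472.5, 79.2, 267.0]
orientation: [2.125, 2.314, -0.001]
ft_force: [0.0, -0.8, -0.4]
width: 50.2
[472.50783518  79.15397765 267.01157267] 0.08522632416429833 [-3.52598349e-04 -3.91048037e-04 -9.99999861e-01] [ 1.41381816e-01  1.07997022e-01  1.85525933e+00 -3.65168118e-04
  1.17874051e+00  5.62950172e-02] [-0.00767885 -0.00203782 -0.00023254  0.00169752 -0.00055849  0.00566542]
```

```bash
python3 -m pendant '[{"turn":[0,0,0],"dp":[0,0.053,0],"claw":0.05},{"turn":[0,0,0],"dp":[0,0.053,-0.03],"claw":0.05},{"turn":[0,0,0],"dp":[0,0.053,-0.06],"claw":0.05},{"turn":[0,0,0],"dp":[0,0.053,-0.09],"claw":0.05},{"turn":[0,0,0],"dp":[0,0.053,-0.105],"claw":0.05},{"turn":[0,0,0],"dp":[0,0.053,-0.116],"claw":0.05},{"turn":[0,0,0],"dp":[0,0.053,-0.116],"claw":0.05},{"turn":[0,0,0],"dp":[0,0.053,-0.116],"claw":0.05}]'
python3 - <<'E'
from h import *
s=grab("scene"); crop(s["pixels"],280,110,400,225,5,"pics/s1.png")
E
```

```text
t: 2.8
ee_pos: [473.2, 133.0, 151.7]
orientation: [2.124, 2.314, 0.001]
ft_force: [-0.1, 0.6, 0.8]
width: 50.0
```

View pics/s1.png

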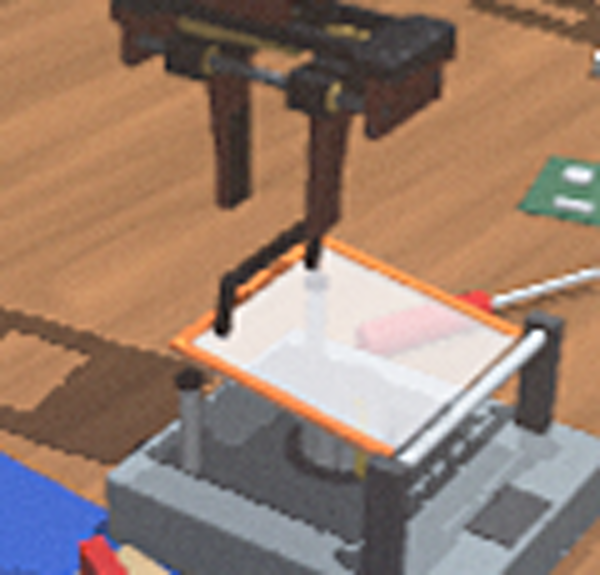

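```bash
python3 - <<'E'
from h import *
s=grab("scene"); o=ctrl.get_obs(); P=o["ee_pos"]; print(P)
print(((proj(s,[P,P+[25,2,0],P+[-25,-2,0],P+[0,0,19]])-[280,110]+.5)*5-.5))
E
```

```text
[473.46559746 133.44820098 152.14783234]
[[277.75543888 275.89690338]
 [314.53422356 289.20355649]
 [241.83160268 262.90913807]
 [278.15160246 246.52380604]]
```

```bash
python3 - <<'E'
from h import *
s=grab("scene"); crop(s["pixels"],280,110,400,225,5,"pics/s2.png")
t=grab("top"); crop(t["pixels"],230,150,320,250,6,"pics/t2.png")
o=ctrl.get_obs(); print(o["t"],o["ee_pos"],o["qpos"])
E
```

```text
3.0 [473.28864053 133.64251752 152.09102482] [ 2.51018635e-01  2.71994045e-01  1.94707288e+00 -2.30769903e-05
  9.20686888e-01  1.64215304e-01]
```

View pics/s2.png

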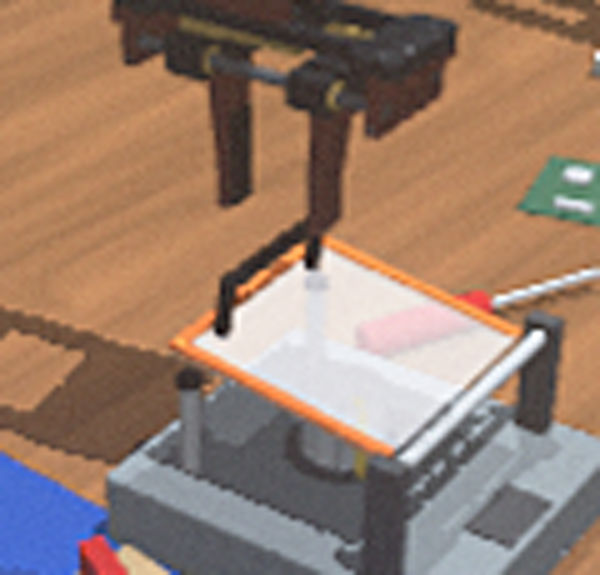

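View pics/t2.png

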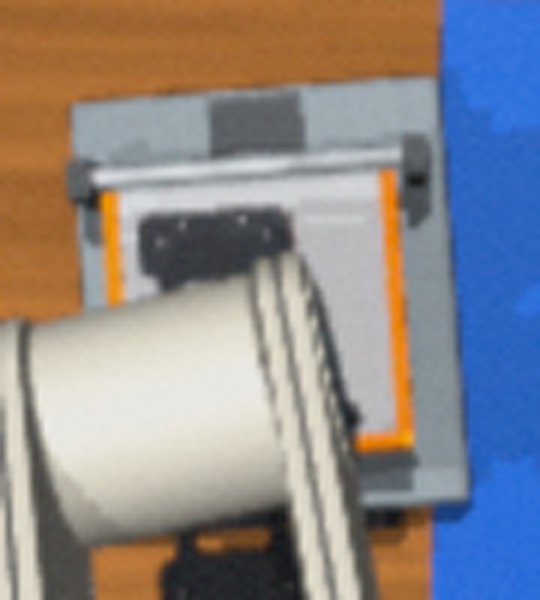

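```bash
python3 - <<'E'
from h import *
t=np.load("top0.npy",allow_pickle=True).item(); s=np.load("scene0.npy",allow_pickle=True).item()
np.set_printoptions(precision=1,suppress=True)
P=np.array([473.3,133.5,152.1]); d=np.array([np.cos(.0875),np.sin(.0875),0]); e=np.array([-d[1],d[0],0])
for z in (80,140):
  C=[P+[0,0,z]+a*d+b*e for a in(-89,89) for b in(-37.5,37.5)]
  print(z,"top",(proj(t,C)-[230,150]+.5)*6-.5); print("scene",(proj(s,C)-[280,110]+.5)*5-.5)
# base plate
print(onz(t,[[282,333],[348,333]],10))
E
```

```text
80 top [[336.9 600.3]
 [175.7 611.6]
 [311.3 218.6]
 [151.2 229.9]]
scene [[107.6 131.2]
 [188.9  84. ]
 [382.8 221.2]
 [457.5 165.4]]
140 top [[328.4 609.3]
 [158.8 621.2]
 [301.5 207.7]
 [133.1 219.6]]
scene [[102.9  28.7]
 [187.2 -15.1]
 [388.3 112.1]
 [465.4  60.1]]
[[ 101.3  109.    10. ]
 [ 104.9 -106.8   10. ]]
```

```bash
python3 - <<'E'
from h import *
t=np.load("top0.npy",allow_pickle=True).item(); s=np.load("scene0.npy",allow_pickle=True).item()
np.set_printoptions(precision=1,suppress=True)
P=np.array([236.2,-578.1,183.5])
d=np.array([np.cos(-1.183),np.sin(-1.183),0])
print(proj(s,[P,P+44*d,P-44*d,P+[0,0,80]]),proj(t,[P,P+[0,0,80]]))
crop(s["pixels"],0,130,80,240,6,"pics/s3.png")
E
```

```text
[[ 22.7 250.1]
 [  2.9 264.7]
 [ 41.2 236.6]
 [  2.9 219.5]] [[515.7 304.6]
 [529.3 310.2]]
```

View pics/s3.png

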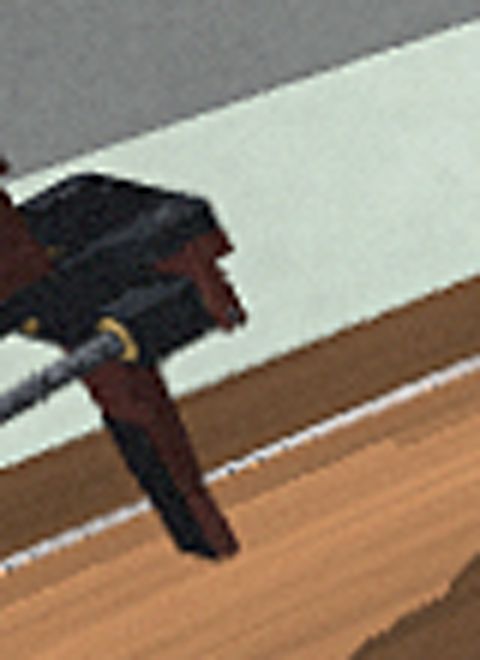

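The fingertips show up about 35 mm higher in the scene image than the state's z implies. Closing the fingers here is a safe probe: they will stop at 10 mm if the bar is between them.

```bash
python3 -m pendant '[{"turn":[0,0,0],"dp":[0,0,0],"claw":0.02},{"turn":[0,0,0],"dp":[0,0,0],"claw":0.005},{"turn":[0,0,0],"dp":[0,0,0],"claw":0.005},{"turn":[0,0,0],"dp":[0,0,0],"claw":0.005},{"turn":[0,0,0],"dp":[0,0,0],"claw":0.005}]'
python3 - <<'E'
from h import *
s=grab("scene"); crop(s["pixels"],280,110,400,225,5,"pics/s4.png")
E
```

```text
t: 3.5
ee_pos: [472.6, 133.6, 151.2]
orientation: [-2.123, -2.316, 0.0]
ft_force: [0.1, -0.4, -0.2]
width: 13.5
```

View pics/s4.png

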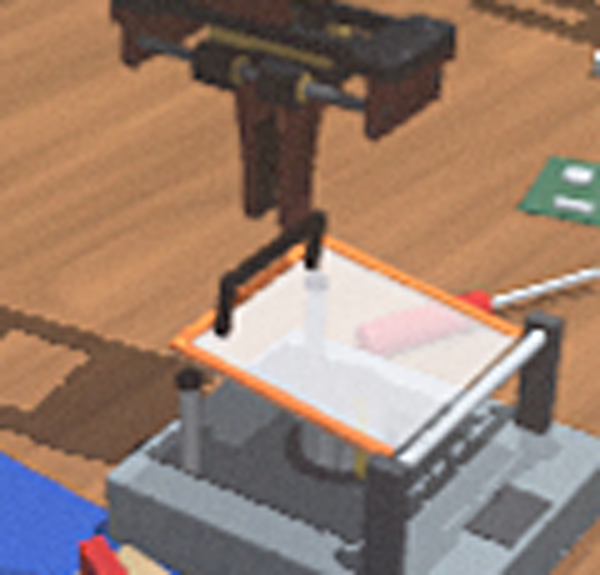

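```bash
python3 -m pendant '[{"turn":[0,0,0],"dp":[0,0,0],"claw":0.005},{"turn":[0,0,0],"dp":[0,0,0],"claw":0.005},{"turn":[0,0,0],"dp":[0,0,0],"claw":0.005}]'
python3 - <<'E'
from h import *
s=grab("scene"); crop(s["pixels"],290,110,370,185,8,"pics/s5.png")
E
```

```text
t: 3.85
ee_pos: [472.6, 133.6, 151.1]
orientation: [-2.123, -2.316, 0.0]
ft_force: [-0.4, -0.5, -0.6]
width: 5.1
```

View pics/s5.png

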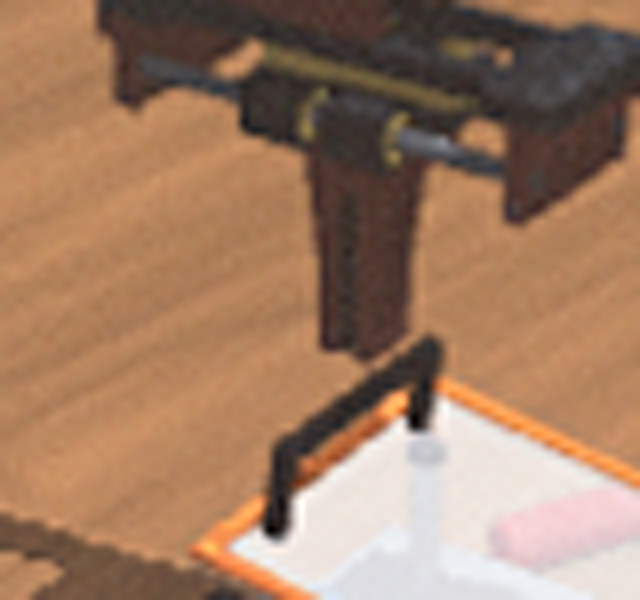

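```bash
python3 - <<'E'
from h import *
s=grab("scene"); uv=cp([[363,358]],290,110,8)
for z in (150,170,180,185,190,195): print(onz(s,uv,z)[0].round(1))
t=grab("top"); crop(t["pixels"],230,150,320,250,6,"pics/t5.png")
E
```

```text
[431.7 183.2 150. ]
[454.6 155.  170. ]
[466.1 140.9 180. ]
[471.9 133.8 185. ]
[477.6 126.8 190. ]
[483.4 119.7 195. ]
```

View pics/t5.png

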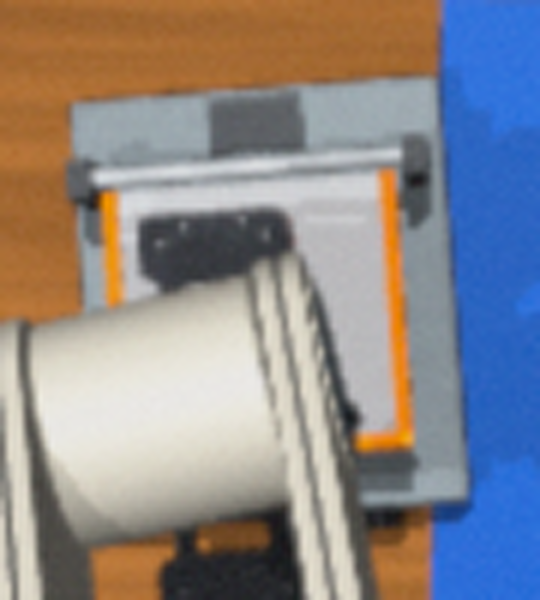

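The bar was not between them. Both views agree if the real tip is about 35–40 mm above the reported z, with xy right. I'll open and go down 20 mm, which is safe either way, and measure again.

```bash
python3 -m pendant '[{"turn":[0,0,0],"dp":[0,0,0],"claw":0.044},{"turn":[0,0,0],"dp":[0,0,0],"claw":0.044},{"turn":[0,0,0],"dp":[0,0,0],"claw":0.044},{"turn":[0,0,0],"dp":[0,0,-0.01],"claw":0.044},{"turn":[0,0,0],"dp":[0,0,-0.02],"claw":0.044},{"turn":[0,0,0],"dp":[0,0,-0.02],"claw":0.044}]'
python3 - <<'E'
from h import *
s=grab("scene"); crop(s["pixels"],290,110,370,185,8,"pics/s6.png")
E
```

```text
t: 4.6
ee_pos: [471.2, 133.2, 129.3]
orientation: [-2.122, -2.315, 0.004]
ft_force: [-0.0, -0.3, -0.9]
width: 43.3
```

View pics/s6.png

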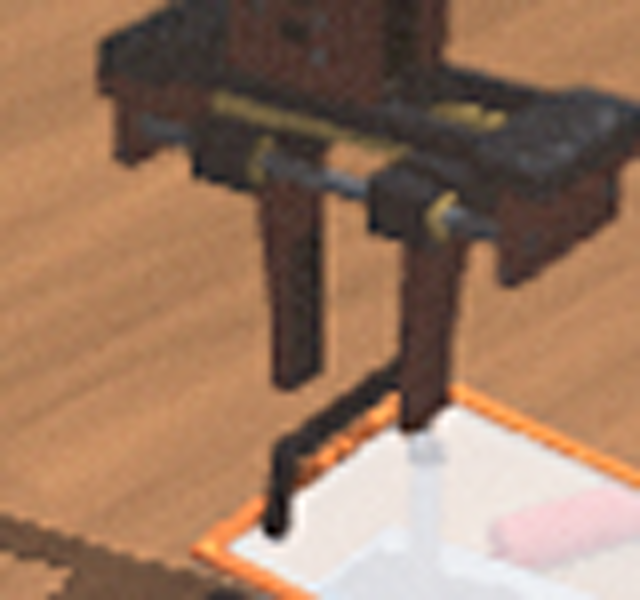

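```bash
python3 -m pendant '[{"turn":[0,0,0],"dp":[0.001,0,-0.007],"claw":0.044},{"turn":[0,0,0],"dp":[0.001,0,-0.013],"claw":0.044},{"turn":[0,0,0],"dp":[0.001,0,-0.013],"claw":0.044}]'
python3 - <<'E'
from h import *
s=grab("scene"); crop(s["pixels"],290,110,370,185,8,"pics/s7.png")
E
```

```text
t: 4.95
ee_pos: [473.0, 133.4, 117.2]
orientation: [-2.122, -2.315, 0.002]
ft_force: [-0.8, -0.3, -0.4]
width: 43.9
```

View pics/s7.png

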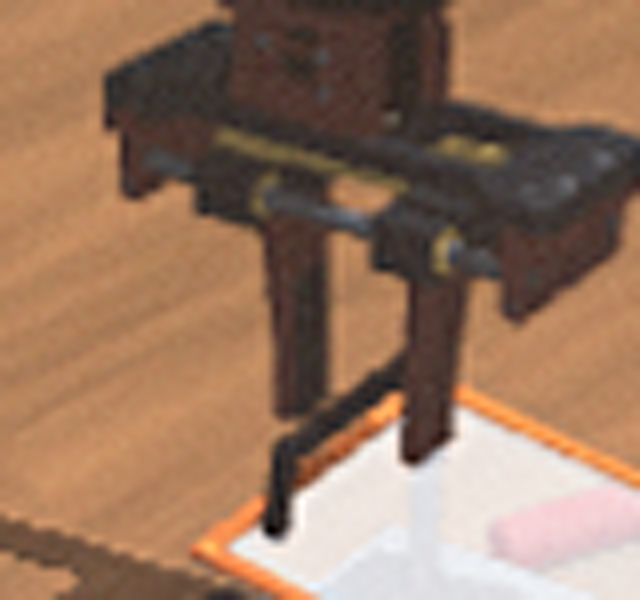

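```bash
python3 -m pendant '[{"turn":[0,0,0],"dp":[0,0,-0.002],"claw":0.003},{"turn":[0,0,0],"dp":[0,0,-0.002],"claw":0.003},{"turn":[0,0,0],"dp":[0,0,-0.002],"claw":0.003},{"turn":[0,0,0],"dp":[0,0,-0.002],"claw":0.003},{"turn":[0,0,0],"dp":[0,0,-0.002],"claw":0.003},{"turn":[0,0,0],"dp":[0,0,-0.002],"claw":0.003},{"turn":[0,0,0],"dp":[0,0,-0.002],"claw":0.003}]'
python3 - <<'E'
from h import *
s=grab("scene"); crop(s["pixels"],290,110,370,185,8,"pics/s8.png")
E
```

```text
t: 5.7
ee_pos: [471.3, 133.3, 115.8]
orientation: [-2.121, -2.314, 0.005]
ft_force: [-5.6, 0.1, 2.9]
width: 8.9
```

View pics/s8.png

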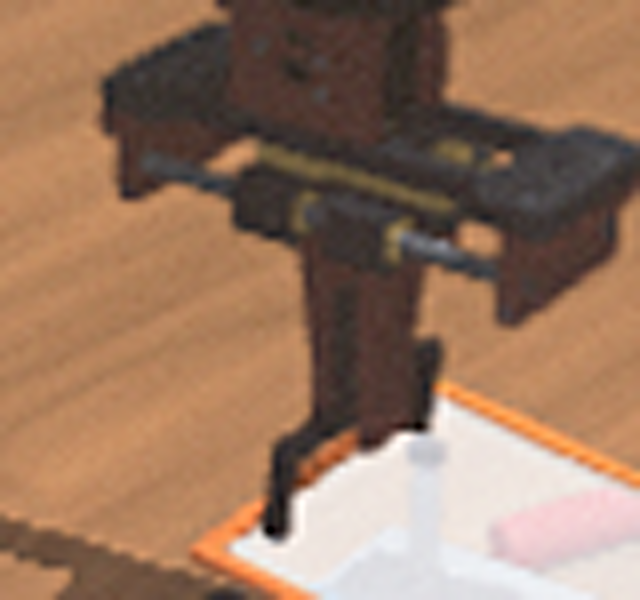

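```bash
python3 -m pendant '[{"turn":[0,0,0],"dp":[0.006,0.0005,0.0125],"claw":0.003},{"turn":[0,0,0],"dp":[0.0132,0.0012,0.0244],"claw":0.003},{"turn":[0,0,0],"dp":[0.0217,0.0019,0.0355],"claw":0.003},{"turn":[0,0,0],"dp":[0.0312,0.0027,0.0457],"claw":0.003},{"turn":[0,0,0],"dp":[0.0416,0.0037,0.0549],"claw":0.003}]'
python3 -m pendant '[{"turn":[0,0,0],"dp":[0,0,0],"claw":0.003}]'
python3 - <<'E'
from h import *
s=grab("scene"); crop(s["pixels"],280,90,400,225,4,"pics/s9.png")
E
```

```text
t: 6.25
ee_pos: [508.9, 136.8, 170.7]
orientation: [-2.117, -2.309, 0.016]
ft_force: [-20.7, 0.0, 16.5]
width: 9.0
t: 6.35
ee_pos: [511.0, 137.0, 172.4]
orientation: [-2.119, -2.311, 0.011]
ft_force: [-21.2, -0.4, 23.4]
width: 9.0
```

View pics/s9.png

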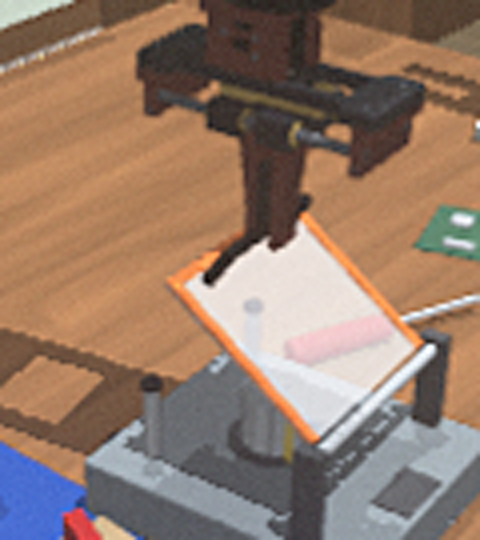

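```bash
python3 -m pendant '[{"turn":[0,0,0],"dp":[0.0102,0.0009,0.0098],"claw":0.003},{"turn":[0,0,0],"dp":[0.0217,0.0019,0.0182],"claw":0.003},{"turn":[0,0,0],"dp":[0.0344,0.003,0.0249],"claw":0.003},{"turn":[0,0,0],"dp":[0.0344,0.003,0.0249],"claw":0.003}]'
```

```text
t: 6.8
ee_pos: [550.4, 140.8, 197.2]
orientation: [2.123, 2.316, 0.002]
ft_force: [-3.8, 1.2, 10.6]
width: 9.3
```

```bash
python3 -m pendant '[{"turn":[0,0,0],"dp":[0.0144,0.0013,0.0065],"claw":0.003},{"turn":[0,0,0],"dp":[0.028,0.0025,0.0096],"claw":0.003},{"turn":[0,0,0],"dp":[0.0418,0.0037,0.0113],"claw":0.003},{"turn":[0,0,0],"dp":[0.0557,0.0049,0.0115],"claw":0.003},{"turn":[0,0,0],"dp":[0.0557,0.0049,0.0115],"claw":0.003}]'
```

```text
t: 7.3
ee_pos: [606.4, 145.6, 207.6]
orientation: [2.122, 2.315, 0.002]
ft_force: [0.4, 0.0, 4.2]
width: 9.2
```

```bash
python3 -m pendant '[{"turn":[0,0,0],"dp":[0.0069,0.0006,0],"claw":0.003},{"turn":[0,0,0],"dp":[0.0138,0.0012,-0.0007],"claw":0.003},{"turn":[0,0,0],"dp":[0.0207,0.0018,-0.0017],"claw":0.003},{"turn":[0,0,0],"dp":[0.0275,0.0024,-0.003],"claw":0.003},{"turn":[0,0,0],"dp":[0.0342,0.003,-0.0048],"claw":0.003},{"turn":[0,0,0],"dp":[0.0408,0.0036,-0.007],"claw":0.003},{"turn":[0,0,0],"dp":[0.0473,0.0042,-0.0094],"claw":0.003},{"turn":[0,0,0],"dp":[0.0473,0.0042,-0.0094],"claw":0.003}]'
```

```text
t: 8.1
ee_pos: [653.7, 149.3, 197.3]
orientation: [2.122, 2.315, 0.0]
ft_force: [0.0, 2.3, -1.7]
width: 9.4
```

Now go the last bit slowly onto the stop.

```bash
python3 -m pendant '[{"turn":[0,0,0],"dp":[0.002,0.0002,-0.0009],"claw":0.003},{"turn":[0,0,0],"dp":[0.004,0.0003,-0.0018],"claw":0.003},{"turn":[0,0,0],"dp":[0.006,0.0005,-0.0027],"claw":0.003},{"turn":[0,0,0],"dp":[0.0075,0.0006,-0.0035],"claw":0.003},{"turn":[0,0,0],"dp":[0.0075,0.0006,-0.0035],"claw":0.003}]'
python3 -m pendant '[{"turn":[0,0,0],"dp":[0.002,0.0002,-0.0009],"claw":0.003},{"turn":[0,0,0],"dp":[0.003,0.0003,-0.0014],"claw":0.003},{"turn":[0,0,0],"dp":[0.003,0.0003,-0.0014],"claw":0.003}]'
python3 - <<'E'
from h import *
s=grab("scene"); crop(s["pixels"],280,80,400,225,4,"pics/s10.png")
E
```

```text
t: 8.6
ee_pos: [658.5, 149.7, 195.2]
orientation: [-2.121, -2.314, 0.004]
ft_force: [-10.0, -0.4, 7.9]
width: 9.6
t: 8.9
ee_pos: [658.5, 149.7, 194.9]
orientation: [-2.119, -2.312, 0.011]
ft_force: [-23.6, -2.1, 20.7]
width: 9.4
```

View pics/s10.png

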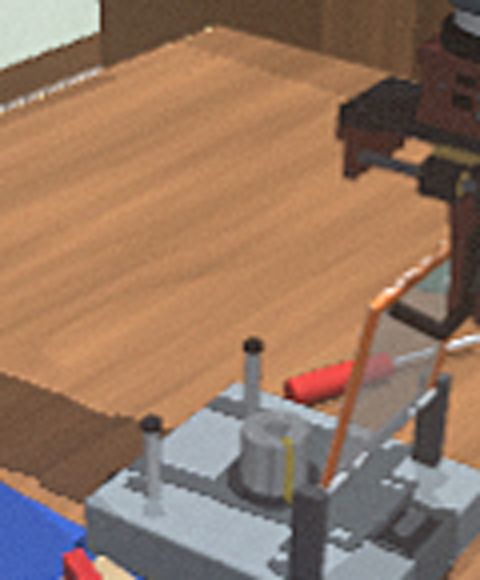

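```bash
python3 -m pendant '[{"turn":[0,0,0],"dp":[-0.003,-0.0003,0.0015],"claw":0.003},{"turn":[0,0,0],"dp":[-0.003,-0.0003,0.0015],"claw":0.024},{"turn":[0,0,0],"dp":[-0.003,-0.0003,0.0015],"claw":0.024},{"turn":[0,0,0],"dp":[-0.003,-0.0003,0.0015],"claw":0.024},{"turn":[0,0,0],"dp":[-0.003,-0.0003,0.0015],"claw":0.024}]'
```

```text
t: 9.45
ee_pos: [660.6, 149.9, 194.5]
orientation: [2.123, 2.315, 0.001]
ft_force: [-0.3, 0.2, 0.1]
width: 24.1
```

```bash
python3 -m pendant '[{"turn":[0,0,0],"dp":[0,0,0.02],"claw":0.024},{"turn":[0,0,0],"dp":[0,0,0.05],"claw":0.024},{"turn":[0,0,0],"dp":[0,0,0.09],"claw":0.03},{"turn":[0,0,0],"dp":[0,0,0.1],"claw":0.04},{"turn":[0,0,0],"dp":[0,0,0.1],"claw":0.04}]'
python3 - <<'E'
from h import *
s=grab("scene"); crop(s["pixels"],280,80,400,225,4,"pics/s11.png")
E
```

```text
t: 9.95
ee_pos: [661.3, 150.2, 296.6]
orientation: [2.121, 2.314, 0.005]
ft_force: [-0.3, -0.6, -0.6]
width: 39.1
```

View pics/s11.png

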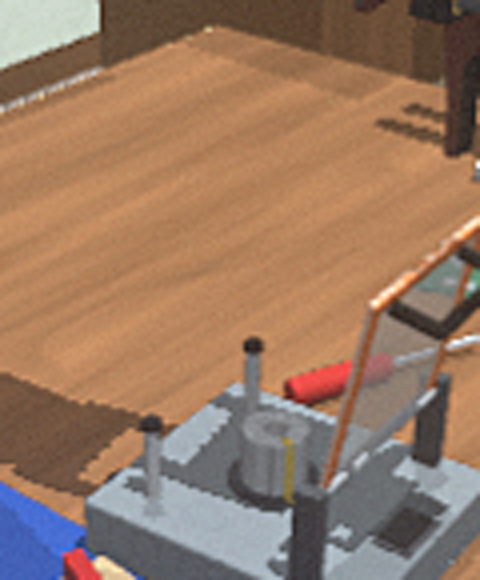

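```bash
python3 -m pendant '[{"turn":[0,0,0.15],"dp":[-0.02,-0.045,0],"claw":0.04},{"turn":[0,0,0.3],"dp":[-0.04,-0.09,0],"claw":0.04},{"turn":[0,0,0.45],"dp":[-0.06,-0.135,0],"claw":0.04},{"turn":[0,0,0.6],"dp":[-0.08,-0.18,0],"claw":0.04},{"turn":[0,0,0.75],"dp":[-0.1,-0.225,0],"claw":0.04},{"turn":[0,0,0.9],"dp":[-0.12,-0.27,0],"claw":0.04},{"turn":[0,0,1.05],"dp":[-0.14,-0.315,0],"claw":0.04},{"turn":[0,0,1.2],"dp":[-0.15,-0.35,0],"claw":0.04}]'
python3 -m pendant '[{"turn":[0,0,0.15],"dp":[-0.005,-0.01,0],"claw":0.04},{"turn":[0,0,0.15],"dp":[-0.005,-0.01,0],"claw":0.04},{"turn":[0,0,0.15],"dp":[-0.005,-0.01,0],"claw":0.04}]'
python3 - <<'E'
from h import *
o=ctrl.get_obs();r=Rm(o['orientation']);print(o['ee_pos'],np.arctan2(r[1,1],r[0,1]),r[:,2],o['qpos'])
t=grab("top"); cv2.imwrite("pics/t12.png",cv2.resize(t["pixels"][140:260,220:420],None,fx=4,fy=4,interpolation=cv2.INTER_CUBIC)); np.save("top1.npy",t,allow_pickle=True)
s=grab("scene"); crop(s["pixels"],200,130,360,290,4,"pics/s12.png"); np.save("scene1.npy",s,allow_pickle=True)
E
```

```text
t: 10.8
ee_pos: [508.6, -198.4, 292.4]
orientation: [-0.51, -3.096, -0.001]
ft_force: [0.6, -0.4, -1.0]
width: 40.0
t: 11.1
ee_pos: [505.5, -206.8, 293.1]
orientation: [-0.293, -3.126, -0.002]
ft_force: [-0.1, -0.3, -0.2]
width: 40.0
[ 505.46725824 -206.79096572  293.10647066] 1.384094738354296 [-0.00219478  0.00135113 -0.99999668] [-4.10356859e-01  1.95943677e-01  1.68884312e+00  3.81746155e-04
  1.25935746e+00 -1.79457015e+00]
```

View pics/t12.png

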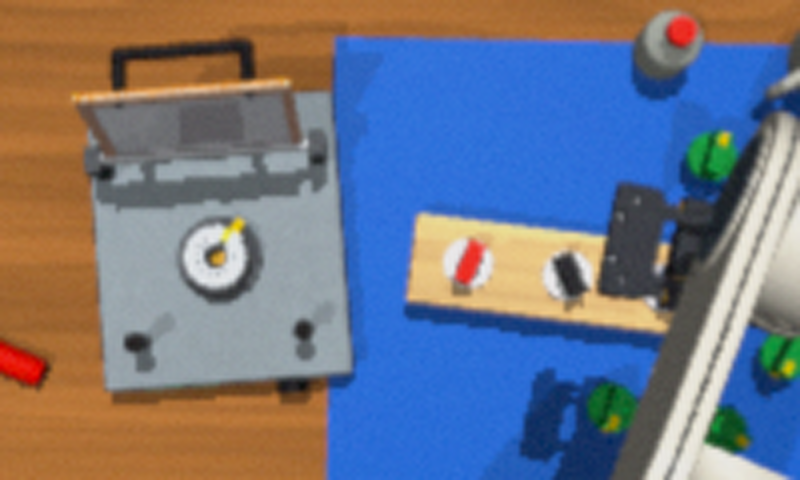

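View pics/s12.png

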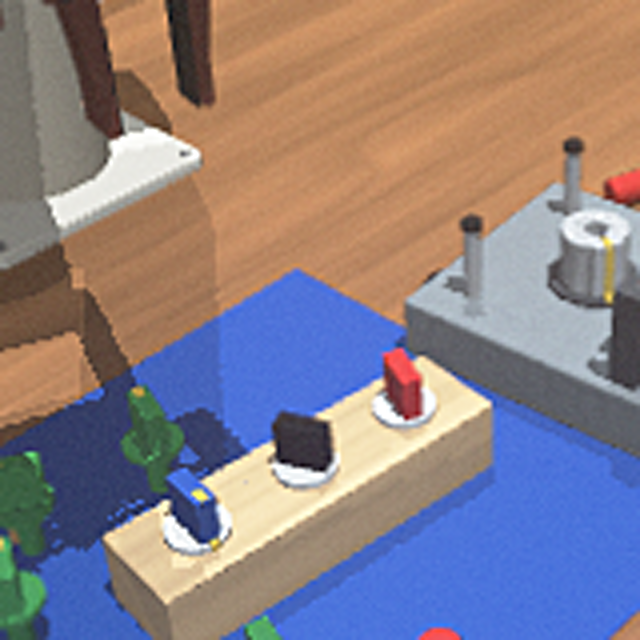

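```bash
python3 - <<'E'
from h import *
np.set_printoptions(precision=2,suppress=True)
t=np.load("top1.npy",allow_pickle=True).item(); s=np.load("scene1.npy",allow_pickle=True).item()
crop(t["pixels"],258,188,292,222,16,"pics/hub.png")
crop(s["pixels"],330,175,370,215,14,"pics/hubs.png")
crop(s["pixels"],200,130,260,170,10,"pics/tips.png")
px=t["pixels"]; hsv=cv2.cvtColor(px,cv2.COLOR_BGR2HSV)
y=cv2.inRange(hsv,(18,90,120),(35,255,255)); y[:188]=0;y[222:]=0;y[:,:258]=0;y[:,292:]=0
q=np.argwhere(y)[:,::-1]; print(q.tolist()); print(onz(t,q,95).round(1).tolist())
P=ctrl.get_obs()["ee_pos"]; d=np.array([np.cos(1.384),np.sin(1.384),0]); e=np.array([d[1],-d[0],0])
for off in (0,30,35,40):
  print(off,((proj(s,[P+[0,0,off]+a*20*d for a in(1,-1)]) -[200,130]+.5)*10-.5))
E
```

```text
[[279, 194], [278, 195], [279, 195], [280, 195], [277, 196], [278, 196], [279, 196], [280, 196], [276, 197], [277, 197], [278, 197], [279, 197], [280, 197], [276, 198], [277, 198], [276, 199], [274, 203], [275, 203], [273, 204], [274, 204], [275, 204], [273, 205], [274, 205], [275, 205]]
[[551.0, 121.3, 95.0], [547.9, 124.3, 95.0], [547.9, 121.2, 95.0], [548.0, 118.1, 95.0], [544.7, 127.4, 95.0], [544.7, 124.2, 95.0], [544.8, 121.1, 95.0], [544.8, 118.0, 95.0], [541.5, 130.4, 95.0], [541.6, 127.3, 95.0], [541.6, 124.2, 95.0], [541.7, 121.1, 95.0], [541.7, 117.9, 95.0], [538.4, 130.3, 95.0], [538.4, 127.2, 95.0], [535.3, 130.3, 95.0], [522.7, 136.2, 95.0], [522.8, 133.1, 95.0], [519.5, 139.3, 95.0], [519.6, 136.2, 95.0], [519.6, 133.1, 95.0], [516.4, 139.2, 95.0], [516.5, 136.1, 95.0], [516.5, 133.0, 95.0]]
0 [[498.07 419.57]
 [319.98 486.52]]
30 [[479.35 290.13]
 [296.35 355.24]]
35 [[476.15 267.96]
 [292.32 332.74]]
40 [[472.93 245.61]
 [288.25 310.05]]
```

View pics/hub.png

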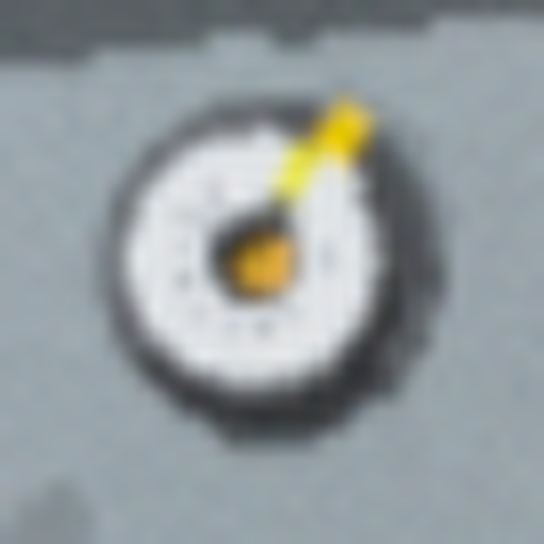

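View pics/hubs.png

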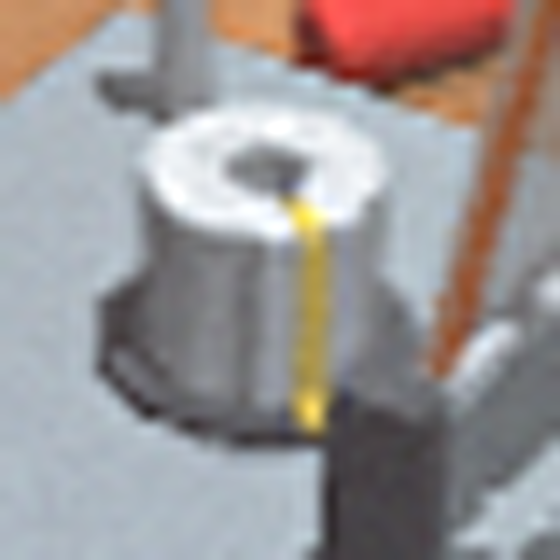

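View pics/tips.png

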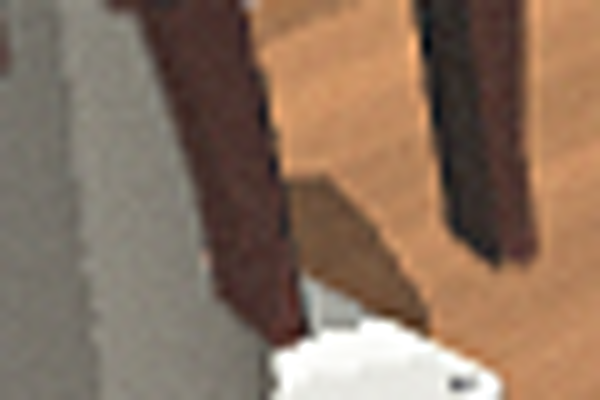

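```bash
python3 - <<'E'
from h import *
np.set_printoptions(precision=2,suppress=True)
t=np.load("top1.npy",allow_pickle=True).item(); s=np.load("scene1.npy",allow_pickle=True).item()
p=onz(t,cp([[250,255],[285,190],[313,148],[122,255],[378,255],[250,122],[250,385]],258,188,16),95); print(p)
for i in(1,2): v=p[i]-p[0]; print(np.arctan2(v[1],v[0]))
q=onz(s,cp([[265,168],[298,205],[312,228],[145,170],[385,170]],330,175,14),95);print(q)
for i in(1,2): v=q[i]-q[0]; print(np.arctan2(v[1],v[0]))
# foot mark at z=50
f=onz(s,cp([[313,425]],330,175,14),50);print(f, np.arctan2(f[0,1]-136.5,f[0,0]-520.8))
f=onz(t,cp([[350,115]],258,188,16),52);print(f, np.arctan2(f[0,1]-136.5,f[0,0]-520.8))
E
```

```text
[[521.2  138.84  95.  ]
 [533.97 132.3   95.  ]
 [542.26 127.02  95.  ]
 [520.77 163.76  95.  ]
 [521.62 113.93  95.  ]
 [547.12 139.4   95.  ]
 [495.91 138.29  95.  ]]
-0.4731328749327372
-0.51145187865652
[[519.06 139.1   95.  ]
 [532.41 132.79  95.  ]
 [539.57 128.09  95.  ]
 [500.85 122.63  95.  ]
 [538.17 154.41  95.  ]]
-0.44171280204263463
-0.4929783204817691
[[544.63 124.67  50.  ]] -0.46071330367908686
[[551.36 123.33  52.  ]] -0.4069742825096372
```

```bash
python3 -m pendant '[{"turn":[0,0,0.05],"dp":[-0.003,-0.013,-0.04],"claw":0.04},{"turn":[0,0,0.05],"dp":[-0.003,-0.013,-0.09],"claw":0.04},{"turn":[0,0,0.05],"dp":[-0.003,-0.013,-0.14],"claw":0.04},{"turn":[0,0,0.05],"dp":[-0.003,-0.013,-0.18],"claw":0.04},{"turn":[0,0,0.05],"dp":[-0.003,-0.013,-0.21],"claw":0.04},{"turn":[0,0,0.05],"dp":[-0.003,-0.013,-0.225],"claw":0.04},{"turn":[0,0,0.05],"dp":[-0.003,-0.013,-0.225],"claw":0.04},{"turn":[0,0,0.05],"dp":[-0.003,-0.013,-0.225],"claw":0.04}]'
python3 - <<'E'
from h import *
s=grab("scene"); crop(s["pixels"],215,200,295,270,8,"pics/s13.png")
o=ctrl.get_obs();r=Rm(o['orientation']);print(o['ee_pos'],np.arctan2(r[1,1],r[0,1]),r[:,2])
E
```

```text
t: 12.0
ee_pos: [503.6, -219.6, 69.8]
orientation: [-0.207, -3.135, -0.0]
ft_force: [0.9, -1.0, 0.1]
width: 40.0
[ 504.04455674 -219.9442662    70.41898285] 1.4391963241702732 [ 1.12311186e-03 -4.77027138e-04 -9.99999256e-01]
```

View pics/s13.png

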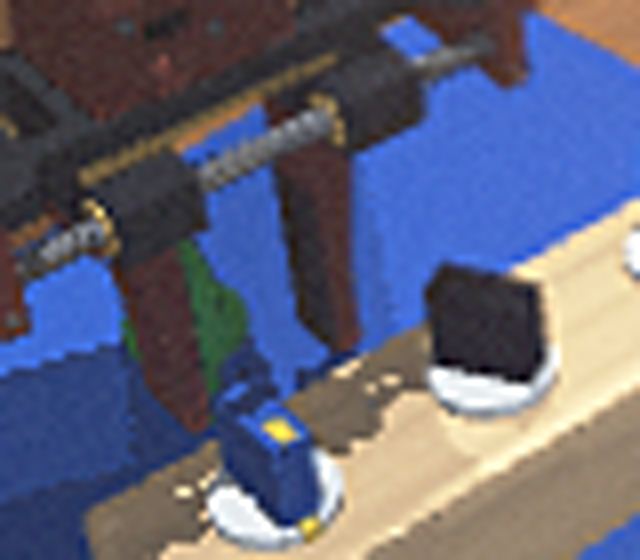

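```bash
python3 - <<'E'
from h import *
np.set_printoptions(precision=1,suppress=True)
s=grab("scene"); P=np.array([503.9,-219.8,0]); d=np.array([np.cos(1.439),np.sin(1.439),0]); e=np.array([d[1],-d[0],0])
for z in (92,105,110): print(z,((proj(s,[P+[0,0,z]]+[P+[0,0,z]+a*20*d+b*10*e for a in(-1,1) for b in(-1,1)])-[215,200]+.5)*8-.5))
E
```

```text
92 [[264.  413. ]
 [186.1 426.9]
 [222.6 464. ]
 [303.9 363.8]
 [341.3 399.1]]
105 [[258.1 379.9]
 [179.4 393.9]
 [216.2 430.8]
 [298.5 330.9]
 [336.1 366. ]]
110 [[255.8 367.1]
 [176.8 381. ]
 [213.7 417.9]
 [296.3 318.1]
 [334.1 353.2]]
```

```bash
python3 -m pendant '[{"turn":[0,0,0],"dp":[-0.0005,0.0,-0.02],"claw":0.04},{"turn":[0,0,0],"dp":[-0.0005,0,-0.035],"claw":0.04},{"turn":[0,0,0],"dp":[-0.0005,0,-0.041],"claw":0.04},{"turn":[0,0,0],"dp":[-0.0005,0,-0.043],"claw":0.04},{"turn":[0,0,0],"dp":[-0.0005,0,-0.043],"claw":0.04}]'
python3 - <<'E'
from h import *
s=grab("scene"); crop(s["pixels"],215,200,295,270,8,"pics/s14.png")
o=ctrl.get_obs();print(o['ee_pos'],o["ft_force"])
E
```

```text
t: 12.6
ee_pos: [502.7, -220.4, 26.7]
orientation: [-0.207, -3.135, -0.0]
ft_force: [-0.7, -0.3, -0.9]
width: 40.0
[ 502.88964178 -220.468475     26.99123983] [-0.5695369   0.87636407  0.33505971]
```

View pics/s14.png

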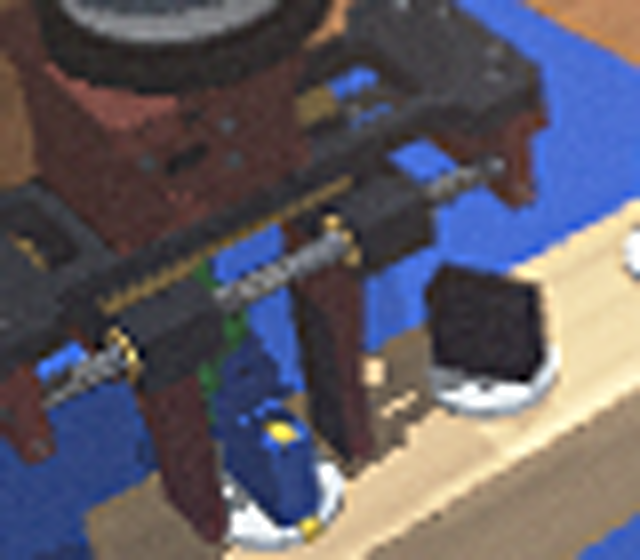

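Tips straddle the blue grip, just above the flange and with no contact. Closing.

```bash
python3 -m pendant '[{"turn":[0,0,0],"dp":[0,0,0],"claw":0.006},{"turn":[0,0,0],"dp":[0,0,0],"claw":0.006},{"turn":[0,0,0],"dp":[0,0,0],"claw":0.006},{"turn":[0,0,0],"dp":[0,0,0],"claw":0.006},{"turn":[0,0,0],"dp":[0,0,0],"claw":0.006},{"turn":[0,0,0],"dp":[0,0,0],"claw":0.006}]'
python3 - <<'E'
from h import *
o=ctrl.get_obs();r=Rm(o['orientation']);print(o['ee_pos'],o["ft_force"],o["moment"],o["width"],np.arctan2(r[1,1],r[0,1]))
E
```

```text
t: 13.25
ee_pos: [502.7, -220.4, 26.9]
orientation: [0.207, 3.134, -0.0]
ft_force: [-0.8, 0.1, 3.0]
width: 14.1
[ 502.73497747 -220.35587368   26.88100444] [-0.83912349  0.12815004  3.04593286] [ 0.0810946  -0.04447738  0.00227029] 14.07334277411868 1.4389582345169174
```

```bash
python3 -m pendant '[{"turn":[0,0,0],"dp":[0,0,0.02],"claw":0.006},{"turn":[0,0,0],"dp":[0,0,0.05],"claw":0.006},{"turn":[0,0,0],"dp":[0,0,0.08],"claw":0.006},{"turn":[0,0,0],"dp":[0,0,0.1],"claw":0.006},{"turn":[0,0,0],"dp":[0,0,0.11],"claw":0.006},{"turn":[0,0,0],"dp":[0,0,0.11],"claw":0.006},{"turn":[0,0,0],"dp":[0,0,0.11],"claw":0.006}]'
python3 - <<'E'
from h import *
s=grab("scene"); crop(s["pixels"],215,160,315,260,6,"pics/s15.png")
o=ctrl.get_obs();print(o['ee_pos'],o["ft_force"],o["width"])
E
```

```text
t: 13.95
ee_pos: [502.0, -220.0, 135.8]
orientation: [-0.207, -3.134, -0.001]
ft_force: [-0.3, 0.0, -1.5]
width: 14.0
[ 501.71276405 -219.89628589  135.35313887] [ 0.28028276  0.82236033 -1.92633994] 13.623759197326294
```

View pics/s15.png

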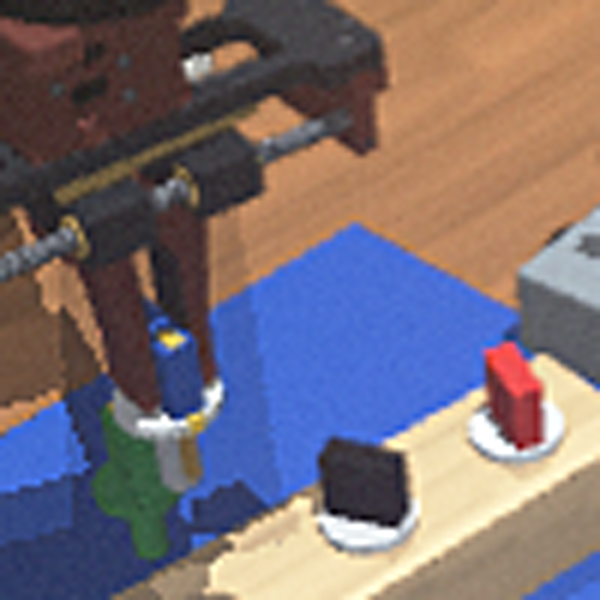

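```bash
python3 -m pendant '[{"turn":[0,0,0],"dp":[0.003,0.045,0.01],"claw":0.006},{"turn":[0,0,-0.06],"dp":[0.005,0.09,0.01],"claw":0.006},{"turn":[0,0,-0.12],"dp":[0.007,0.135,0.01],"claw":0.006},{"turn":[0,0,-0.18],"dp":[0.01,0.18,0.01],"claw":0.006},{"turn":[0,0,-0.24],"dp":[0.012,0.225,0.01],"claw":0.006},{"turn":[0,0,-0.3],"dp":[0.014,0.27,0.01],"claw":0.006},{"turn":[0,0,-0.35],"dp":[0.016,0.31,0.01],"claw":0.006},{"turn":[0,0,-0.35],"dp":[0.018,0.34,0.01],"claw":0.006}]'
python3 -m pendant '[{"turn":[0,0,0],"dp":[0,0.018,0],"claw":0.006},{"turn":[0,0,0],"dp":[0,0.018,0],"claw":0.006},{"turn":[0,0,0],"dp":[0,0.018,0],"claw":0.006},{"turn":[0,0,0],"dp":[0,0.018,0],"claw":0.006}]'
python3 - <<'E'
from h import *
s=grab("scene"); crop(s["pixels"],300,110,400,210,6,"pics/s16.png"); np.save("s16.npy",s,allow_pickle=True)
o=ctrl.get_obs();r=Rm(o['orientation']);print(o['ee_pos'],o["ft_force"],o["width"],np.arctan2(r[1,1],r[0,1])-np.pi/2,r[:,2])
t=grab("top"); crop(t["pixels"],225,140,325,240,6,"pics/t16.png")
E
```

```text
t: 14.8
ee_pos: [519.5, 121.9, 145.2]
orientation: [-0.749, -3.049, 0.001]
ft_force: [1.6, -0.3, -1.3]
width: 13.3
t: 15.2
ee_pos: [520.1, 136.8, 145.9]
orientation: [-0.75, -3.049, 0.001]
ft_force: [0.1, -0.6, -1.8]
width: 13.6
[520.25419119 136.64119056 146.14674148] [ 0.35699406  0.62524106 -1.49839536] 13.747342828496594 -0.4828985218504167 [-1.03714586e-03 -4.30120355e-04 -9.99999370e-01]
```

View pics/s16.png

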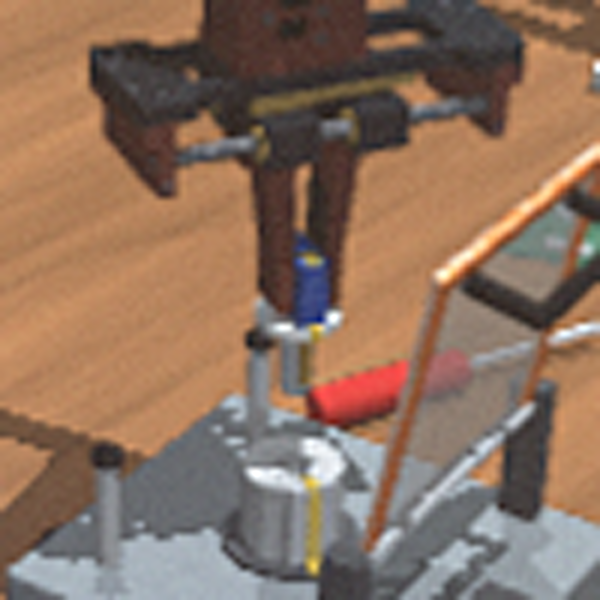

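View pics/t16.png

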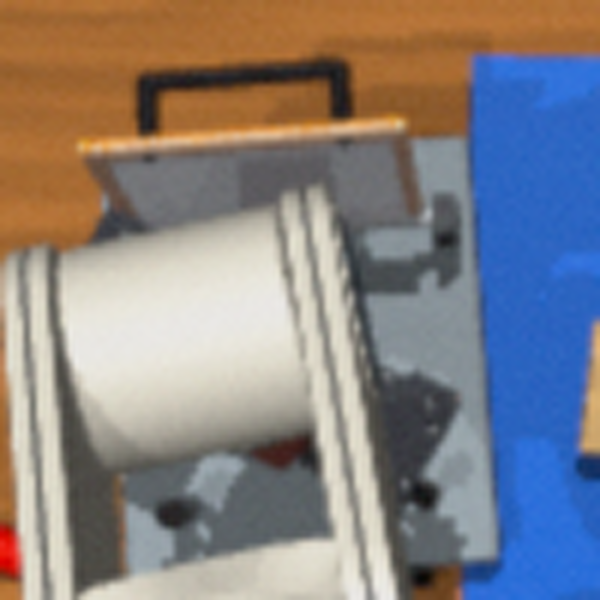

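```bash
python3 - <<'E'
from h import *
np.set_printoptions(precision=1,suppress=True)
s=np.load("s16.npy",allow_pickle=True).item()
crop(s["pixels"],332,155,368,211,10,"pics/s16b.png")
Q=[[520.3,136.7,174.3],[520.3,136.7,136.3],[520.6,138.4,95],[520.6,138.4,100]]
print((proj(s,Q)-[332,155]+.5)*10-.5)
E
```

```text
[[176.9  83.8]
 [172.2 202.1]
 [171.9 322.8]
 [172.5 308.3]]
```

View pics/s16b.png

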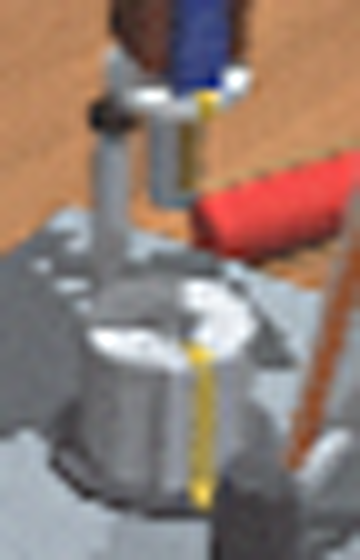

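```bash
python3 -m pendant '[{"turn":[0,0,0],"dp":[0.0004,0.0006,-0.015],"claw":0.006},{"turn":[0,0,0],"dp":[0.0004,0.0006,-0.03],"claw":0.006},{"turn":[0,0,0],"dp":[0.0004,0.0006,-0.036],"claw":0.006},{"turn":[0,0,0],"dp":[0.0004,0.0006,-0.036],"claw":0.006},{"turn":[0,0,0],"dp":[0.0004,0.0006,-0.036],"claw":0.006}]'
python3 - <<'E'
from h import *
np.set_printoptions(precision=2,suppress=True)
s=grab("scene"); crop(s["pixels"],325,155,375,211,10,"pics/s17.png"); np.save("s17.npy",s,allow_pickle=True)
o=ctrl.get_obs();r=Rm(o['orientation']);print(o['ee_pos'],o["ft_force"])
E
```

```text
t: 15.8
ee_pos: [521.3, 138.0, 111.0]
orientation: [0.75, 3.05, 0.0]
ft_force: [-0.0, -0.7, -0.9]
width: 13.9
[521.45 138.17 111.22] [-0.5  -0.01 -1.98]
```

View pics/s17.png

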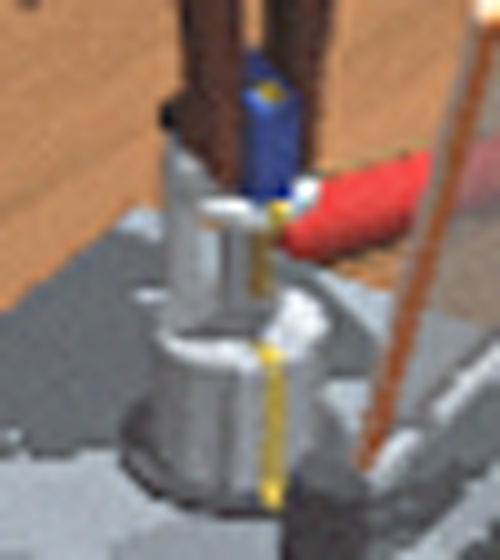

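```bash
python3 - <<'E'
from h import *
np.set_printoptions(precision=1,suppress=True)
s=np.load("s17.npy",allow_pickle=True).item()
crop(s["pixels"],336,168,362,198,20,"pics/s17b.png")
a=np.linspace(0,2*np.pi,16,endpoint=False)
for c,r,z in(((521.4,138.2),20,140),((521.4,138.2),8,102),((520.6,138.4),24,95)):
  q=np.c_[c[0]+r*np.cos(a),c[1]+r*np.sin(a),0*a+z]; u=(proj(s,q)-[336,168]+.5)*20-.5; print(u.min(0),u.max(0))
E
```

```text
[135.9  46.1] [421.2 197.2]
[213.6 317.2] [325.3 379.1]
[ 97.2 294.7] [430.8 481.1]
```

View pics/s17b.png

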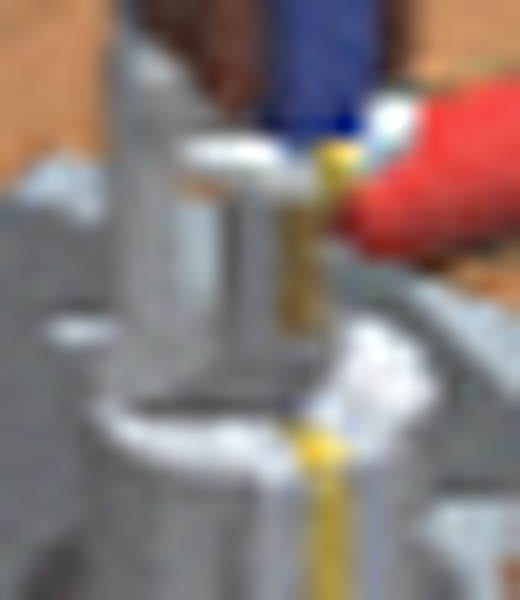

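```bash
python3 -m pendant '[{"turn":[0,0,0],"dp":[-0.0008,-0.0006,0],"claw":0.006},{"turn":[0,0,0],"dp":[-0.0008,-0.0006,-0.003],"claw":0.006},{"turn":[0,0,0],"dp":[-0.0008,-0.0006,-0.006],"claw":0.006},{"turn":[0,0,0],"dp":[-0.0008,-0.0006,-0.008],"claw":0.006},{"turn":[0,0,0],"dp":[-0.0008,-0.0006,-0.01],"claw":0.006},{"turn":[0,0,0],"dp":[-0.0008,-0.0006,-0.01],"claw":0.006}]'
python3 - <<'E'
from h import *
np.set_printoptions(precision=2,suppress=True)
o=ctrl.get_obs();print(o['ee_pos'],o["ft_force"],o["moment"])
E
```

```text
t: 16.45
ee_pos: [519.9, 137.7, 100.3]
orientation: [-0.749, -3.05, 0.001]
ft_force: [0.3, 0.4, -1.4]
width: 14.2
[519.92 137.68 100.26] [ 0.29  0.37 -1.44] [ 0.07 -0.12 -0.  ]
```

```bash
python3 -m pendant '[{"turn":[0,0,0],"dp":[0,0,-0.003],"claw":0.006},{"turn":[0,0,0],"dp":[0,0,-0.006],"claw":0.006},{"turn":[0,0,0],"dp":[0,0,-0.006],"claw":0.006}]'
python3 -m pendant '[{"turn":[0,0,0],"dp":[0,0,-0.002],"claw":0.006},{"turn":[0,0,0],"dp":[0,0,-0.004],"claw":0.006},{"turn":[0,0,0],"dp":[0,0,-0.004],"claw":0.006}]'
python3 - <<'E'
from h import *
np.set_printoptions(precision=2,suppress=True)
o=ctrl.get_obs();print(o['ee_pos'],o["ft_force"],o["moment"])
s=grab("scene"); crop(s["pixels"],336,163,366,203,14,"pics/s18.png")
E
```

```text
t: 16.75
ee_pos: [519.8, 137.6, 94.1]
orientation: [-0.749, -3.05, 0.001]
ft_force: [-0.2, 0.2, 0.1]
width: 14.1
t: 17.05
ee_pos: [520.0, 137.6, 90.4]
orientation: [-0.749, -3.051, 0.0]
ft_force: [0.8, -0.1, -1.0]
width: 14.1
[520.01 137.64  90.37] [ 0.75 -0.07 -1.05] [ 0.04 -0.13 -0.07]
```

View pics/s18.png

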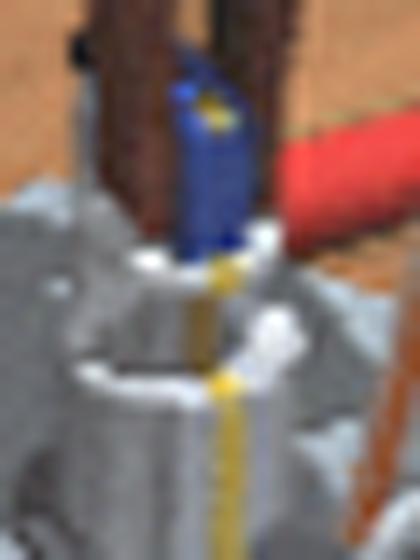

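```bash
python3 -m pendant '[{"turn":[0,0,0],"dp":[0,0,-0.002],"claw":0.006},{"turn":[0,0,0],"dp":[0,0,-0.004],"claw":0.006},{"turn":[0,0,0],"dp":[0,0,-0.006],"claw":0.006},{"turn":[0,0,0],"dp":[0,0,-0.008],"claw":0.006},{"turn":[0,0,0],"dp":[0,0,-0.008],"claw":0.006}]'
python3 -c "
from h import *
o=ctrl.get_obs();print(o['ee_pos'],o['ft_force'],o['moment'])"
```

```text
t: 17.6
ee_pos: [519.9, 137.6, 82.3]
orientation: [-0.749, -3.05, 0.0]
ft_force: [-0.4, -0.5, -0.7]
width: 14.0
[519.91422569 137.63080176  82.26996069] [-0.40493681 -0.51249603 -0.65201535] [ 0.03598621 -0.19541924  0.00969115]
```

The key has gone in with almost no force. Now push against the ejector.

```bash
python3 -m pendant '[{"turn":[0,0,0],"dp":[0,0,-0.003],"claw":0.006},{"turn":[0,0,0],"dp":[0,0,-0.006],"claw":0.006},{"turn":[0,0,0],"dp":[0,0,-0.009],"claw":0.006},{"turn":[0,0,0],"dp":[0,0,-0.012],"claw":0.006},{"turn":[0,0,0],"dp":[0,0,-0.013],"claw":0.006},{"turn":[0,0,0],"dp":[0,0,-0.013],"claw":0.006}]'
python3 -c "
from h import *
o=ctrl.get_obs();print(o['ee_pos'],o['ft_force'],o['moment'])"
```

```text
t: 18.2
ee_pos: [520.4, 137.7, 69.8]
orientation: [0.75, 3.051, 0.0]
ft_force: [-0.3, -1.0, 5.0]
width: 13.9
[520.36369733 137.74916772  69.81274242] [-0.25302663 -0.96898754  5.0258371 ] [-0.06772938  0.07644614 -0.00421551]
```

```bash
python3 -m pendant '[{"turn":[0,0,0],"dp":[0,0,-0.001],"claw":0.006},{"turn":[0,0,0],"dp":[0,0,-0.002],"claw":0.006},{"turn":[0,0,0],"dp":[0,0,-0.003],"claw":0.006},{"turn":[0,0,0],"dp":[0,0,-0.003],"claw":0.006}]'
python3 -m pendant '[{"turn":[0,0,0],"dp":[0,0,-0.001],"claw":0.006},{"turn":[0,0,0],"dp":[0,0,-0.001],"claw":0.006},{"turn":[0,0,0],"dp":[0,0,-0.001],"claw":0.006}]'
python3 -m pendant '[{"turn":[0,0,0],"dp":[0,0,-0.001],"claw":0.006},{"turn":[0,0,0],"dp":[0,0,-0.001],"claw":0.006},{"turn":[0,0,0],"dp":[0,0,-0.001],"claw":0.006}]'
python3 - <<'E'
from h import *
s=grab("scene"); crop(s["pixels"],336,163,366,203,14,"pics/s19.png")
E
```

```text
t: 18.6
ee_pos: [520.4, 137.7, 67.0]
orientation: [0.749, 3.051, 0.0]
ft_force: [-1.3, -0.3, 6.9]
width: 13.9
t: 18.9
ee_pos: [520.5, 137.7, 66.9]
orientation: [0.749, 3.05, 0.0]
ft_force: [-3.9, -2.0, 14.6]
width: 13.8
t: 19.2
ee_pos: [520.5, 137.7, 66.8]
orientation: [0.749, 3.05, 0.0]
ft_force: [-8.5, -2.4, 25.6]
width: 14.2
```

View pics/s19.png

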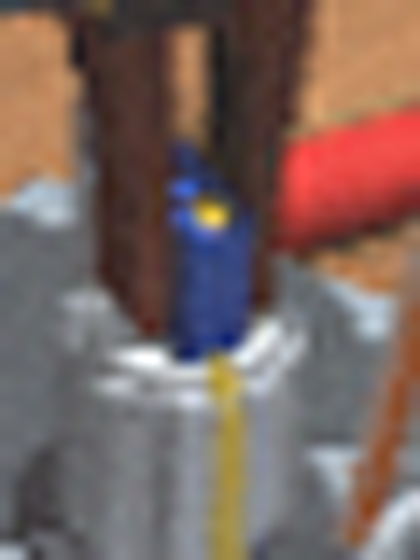

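```bash
python3 - <<'E'
from h import *
s=grab("scene"); cv2.imwrite("pics/s20.png",s["pixels"])
o=ctrl.get_obs();r=Rm(o['orientation']);print(o['t'],o['ee_pos'],o['ft_force'],o['moment'],np.arctan2(r[1,1],r[0,1])-np.pi/2,r[:,2],o['width'])
E
```

```text
19.3 [520.50015336 137.74870977  66.78968994] [-7.63219939 -1.34926448 24.53715486] [-0.34849027  1.23818527 -0.0200771 ] -0.4817542003018147 [ 8.23907356e-04  1.25954132e-04 -9.99999653e-01] 13.615376845405901
```

View pics/s20.png

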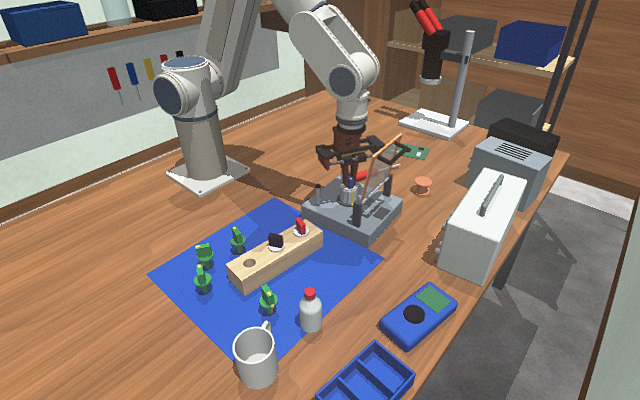

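```bash
python3 - <<'E'
from h import *
s=grab("scene"); crop(s["pixels"],310,110,440,225,6,"pics/s21.png")
E
```

```text
(no output)
```

View pics/s21.png

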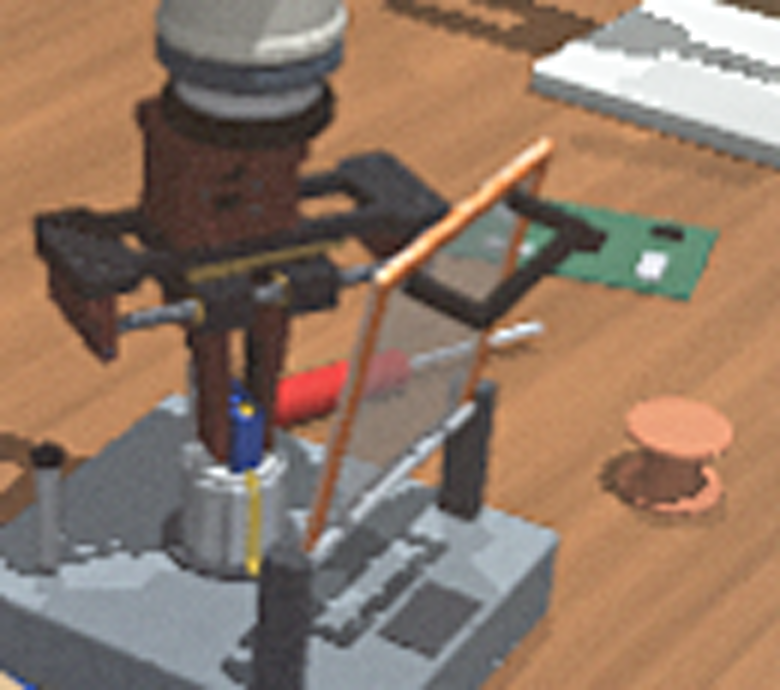

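```bash
python3 -m pendant '[{"turn":[0,0,0],"dp":[-0.0003,0,0],"claw":0.006},{"turn":[0,0,0],"dp":[-0.0003,0,0],"claw":0.006},{"turn":[0,0,0],"dp":[-0.0003,0,0],"claw":0.006},{"turn":[0,0,0],"dp":[-0.0003,0,0],"claw":0.006},{"turn":[0,0,0],"dp":[-0.0003,0,0],"claw":0.006}]'
python3 -c "
from h import *
print(ctrl.close_job())"
```

```text
t: 19.85
ee_pos: [520.5, 137.8, 66.8]
orientation: [0.749, 3.05, 0.001]
ft_force: [-7.1, -2.6, 23.3]
width: 13.7
the job is handed in; nothing more can be done
None
```

I opened the guard by its handle until it rested on its stop, then released it. I lifted the blue spindle out of the stand, turned it about 0.35 rad to line up with the keyway, and pushed it home. I handed the job in at about 20 s with the spindle still gripped and pressed down; no verdict is reported.

**Spindle:** At hand-in the tool height held steady at 66.8 mm, the height I had worked out for the flange being flush. The hard-stop push was about 23 N with 14 mm of grip opening. The key went in on the first try with almost no force, and the picture shows the flange on the hub with the yellow marks in line.

**Guard:** It stopped at an estimated 1.74 rad or so when I reached the stop. The last picture shows it still past upright.

**Bystanders:** They look unmoved in the last scene picture; I did not measure them.

**What disagreed or is uncertain:**
- **Height reading:** In the pictures the fingertips sat about 37 mm higher than the state's z. My first attempt to grip the handle therefore closed above the bar, so I set heights from the images and contact after that.
- **Sideways force:** About 7 N towards -x remained at the end. It appeared only during the final push and I did not find its cause.
- **Gripper clearance:** The gripper's body was close to the open guard, and I could not rule out a light touch from the picture.

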